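# Twist the sample cup home in the analyser and close its cover

### The arm

A 7-joint arm with a two-finger parallel gripper is mounted at the origin on the work surface. World frame = base frame: x ahead of the robot, y to its left, z up, the work surface at z = 0. Lengths are in m, angles in rad, forces in N, time in s.
With the tool pointing down it reaches from about 0.425 to 0.8 m from the base axis. Payload 8.3 kg.
Tool frame: the origin (TCP) lies midway between the tips of the shut fingers; the grasp point (between the pads) lies robot.grip_depth behind it (robot.grip_depth is the distance from the TCP to the grasp point, in m); z points along the fingers, y is the line along which they close (so a half turn about z gives the same grasp; the last joint's range is limited). The gripper opens to 85 mm and grips with 20 to 120 N. Pads are 22 mm wide; open, the fingers measure 114 mm over their backs; the gripper's body (76 mm by 85 mm) begins 54 mm behind the grasp point. The pads swing forward as they close: fully open they stand 13 mm farther back than shut.
Start: joints at [1.078, 0.383, 0.016, 1.37, -0.006, 1.388, -0.046], TCP at [0.26, -0.568, 0.231] pointing down, gripper open.
Joint ranges: [-2.95, 2.95], [-0.25, 2.06], [-1.52, 1.56], [0.18, 2.33], [-1.44, 4.58], [0.02, 2.06], [-3.01, 3.01]. Speed limits (rad/s): [2.39, 2.39, 3.01, 3.01, 3.14, 3.14, 3.14].

### API

Orientations are given as a unit quaternion [w, x, y, z].
In Python, from bench import state, grab_frame, job, robot gives the robot as it stands.
- The arm moves only by the shell command python3 -m inch 'ROWS'. ROWS is JSON, a list of rows, each an object of numbers: "dx", "dy", "dz": the shift along the tool's x, y, z in mm; "twist": the turn about the tool's z in degrees; "claw": the opening, from 0 (shut) to 1 (fully open). A call has 1 to 8 rows; each row is the pose to reach, as a shift and turn from the pose commanded when the call began, along the tool's axes at that moment; what a row does not reach only later rows make up. A row lasts 1/12 s, in which the tool goes at most 41.7 mm and 7.16 degrees, less where a joint would pass 70% of its speed; a pose out of reach is approached as far as the arm can. A call with a gripper value outside its range is refused whole. The fingers move at their own pace and stop on an object; the grip force is fixed at half the most. Time passes only in rows, so rows that repeat a pose let the fingers close. It gives the time, the measured TCP pose, the force, the opening and the grip force at its end, in the units of the state.
- state(): the state, without advancing time (a new reading comes with each control period).
- grab_frame(name): name is "scene" or "top"; returns a dict with "color" (384x512x3 uint8, red, green, blue), "mtx" (3x3 intrinsics, pixels), "rvec" (rotation vector, rad) and "tvec" (3), from world to camera coordinates, as OpenCV has them. Camera axes: x right, y down, z forward; pixel columns grow to the right and rows downward; lengths in m; the calibration is good to about 2 mm. A picture is of the moment at which its call begins. There is no depth.
- job.hand_in(): hands the job in; it is judged then, once.
The state is a dict: "time_s": time; "qpos": joint angles; "qvel": joint speeds; "joint_efforts": joint torques, N m; "eef_pos": TCP position; "tcp_rot": TCP orientation; "contact_force": force on the tool from outside, world axes, zero at the start; "torque": the same for the moment, N m; "opening": finger opening in m; "grasp_force": force on a finger pad.
Only numpy, scipy, OpenCV 4.12 (cv2) and the standard library are available. Lean on these libraries where they do the work, as an engineer would, in place of code of your own. Each camera call takes 0.05 s, during which the arm holds its last target. There are 200 camera calls.

### The job

The steel sample cup stands proud in the holder of the bench analyser: turn it clockwise (seen from above; it has two wings to turn it by), against its snug fit, until it is screwed fully down and bottoms out. Then swing the open cover (it has a bail handle) up past vertical and lower it gently, without letting it slam, until it rests shut on its stop posts. Let go, and leave the glass dishes, the jar and the slide box where they are.

Things in the scene. Friction and masses are not known exactly. Their poses are not given: they have to be found in the camera images.
- analyser: Bench analyser, a white box fixed to the table, 200 mm along its x, 250 mm along its y, its flat deck 45 mm high; origin under its centre on the table, z up. The cup's holder, a dark ring 86 mm across that stands 9 mm above the deck, is at its centre. The cover is hinged on its +y side on two brackets that reach 113 mm above the table at x = +-85 mm, y = +100 mm; two thin stop posts, 101 mm high, stand at x = +-85 mm, y = -60 mm.
- cup_axis (a point): Point fixed to the analyser on the cup's upright turning axis, 73 mm above the table, which is mid-height of the wings when the cup is home. Axes as the analyser's.
- lug (a point): Point on one wing of the cup, mid-thickness and mid-height, 60 mm from the cup's axis; moves with the cup. The cup is an open steel vessel 62 mm across and 45 mm tall with two opposite straight wings, each 14 mm thick, 18 mm high, reaching from the cup wall to 75 mm from the axis. When the cup is home this wing points along the analyser's -y and the other along +y; at the start it points 1.05 to 1.4 rad before that, roughly along the analyser's +x.
- cup (a joint): Turn of the cup in its holder, rad: 0 to 1.4, growing as it turns clockwise seen from above; it sinks 8.6 mm per rad and bottoms out at 1.4. Starts at 0 to 0.35. It turns stiffly (0.25 N m, about 4 N on a wing at 60 mm) and stays where it is left; plain pressing down does not drive it.
- hinge (a point): Point on the middle of the cover's hinge axis, 105 mm above the table, 100 mm to the analyser's +y side; the hinge axis runs along the analyser's x. Axes as the analyser's.
- bail (a point): Middle of the cover's bail handle, a round steel bar 12 mm thick and 120 mm long, parallel to the hinge axis and 232 mm from it, in the cover's mid-plane; its two side arms, 12 mm thick, are at +-60 mm along the bar. 56 mm clear between the bar and the cover plate. The plate is 8 mm thick, 0.3 kg with the bail, from 5 to 170 mm from the hinge.
- cover (a joint): Opening angle of the cover, rad: 0 shut and level on its stop, the bail then out beyond the analyser's -y side at 105 mm above the table; 1.57 upright, the bail on top; up to 1.95 leaning back beyond the +y side. Starts at 1.75 to 1.95. Light hinge friction (0.12 N m) keeps it leaning there, but it falls if let go far from upright.
- dish_a: Square pale glass dish, 64 x 64 x 26 mm, origin under its centre; a bystander right of the analyser.
- dish_b: Square pale glass dish, 64 x 64 x 26 mm, origin under its centre; a bystander left of the analyser.
- jar: Specimen jar with black cap, 54 mm across, 75 mm tall, origin under its centre; a bystander right of the analyser.
- slide_box: Pale wooden slide box, 80 x 140 x 35 mm, origin under its centre; a bystander beyond the analyser.

How it is judged:
By the outcome, as a careful person would: the job done as asked, in the order asked, and still so for the second after the job is handed in, with the robot touching nothing.
It also fails if it takes over 61 s, if anything falls off the work surface, if the arm or the gripper's body presses on something with over 40 N, if the wrist force passes 120 N, or if a joint passes its speed limit or range.

## Working session

There is one attempt and no reset: what is moved stays moved. The work goes in short steps, Python scripts to look and compute and a shell command to move; the robot and the scene stay as the last step left them, time stands still between calls to the robot, and variables do not carry over. Pictures are saved under pics/ and viewed, at most 10 in all, crops included, and the job is handed in when it is done.

```bash
ls; mkdir -p pics
python3 - <<'E'
from bench import state, grab_frame, job, robot
import cv2,numpy as np
for n in("scene","top"):
    f=grab_frame(n); cv2.imwrite(f"pics/{n}0.png",f["color"][:,:,::-1]); np.savez(f"{n}0.npz",**f)
    R=cv2.Rodrigues(f["rvec"])[0]; print(n,f["mtx"].tolist(),(-R.T@np.ravel(f["tvec"])).round(3),R.round(2).tolist())
s=state();print(s,robot.grip_depth)
E
```

```text
pics
scene [[353.2026938123492, 0.0, 259.4204083131329], [0.0, 353.2026938123492, 195.7691673908696], [0.0, 0.0, 1.0]] [0.079 0.599 0.81 ] [[-0.77, -0.64, -0.02], [-0.42, 0.52, -0.75], [0.49, -0.57, -0.66]]
top [[463.0222094705168, 0.0, 253.68063667971526], [0.0, 463.0222094705168, 192.35595043121717], [0.0, 0.0, 1.0]] [0.52  0.016 1.366] [[-0.03, -1.0, 0.01], [-1.0, 0.02, -0.06], [0.06, -0.02, -1.0]]
{'time_s': 0.1, 'qpos': array([ 1.07811834,  0.38416138,  0.01636128,  1.3710175 , -0.00632744,
        1.38821005, -0.04652062]), 'qvel': array([-0.00057384, -0.00010075,  0.00014383, -0.00195886, -0.00207688,
       -0.00103386, -0.00017876]), 'joint_efforts': array([ 3.79136138e-03, -6.29131436e+01,  8.48486591e-01, -3.72757244e+01,
        1.68963155e-02,  1.05529671e-02,  1.08594759e-05]), 'eef_pos': array([ 0.26028385, -0.56773383,  0.2303885 ]), 'tcp_rot': array([-8.54907515e-04,  9.76994287e-01,  2.13263682e-01, -1.82895516e-04]), 'contact_force': array([-0.08219552, -0.19982833,  0.46607338]), 'torque': array([ 0.01968723, -0.00415211, -0.02352162]), 'grasp_force': 0.0, 'opening': 0.08570147604693085} 0.0187
```

View pics/scene0.png

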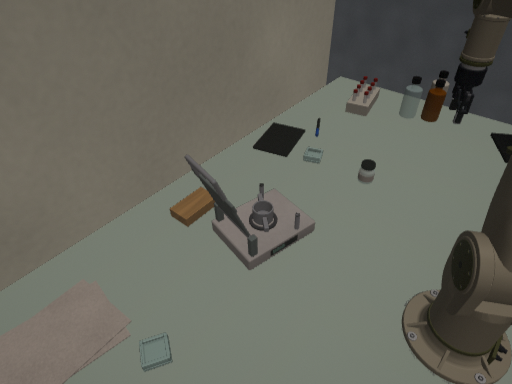

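View pics/top0.png

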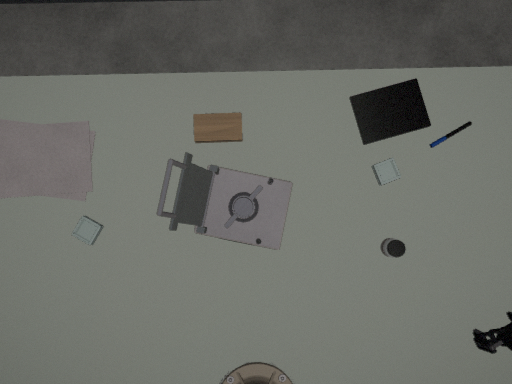

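The scene view shows the analyser at about (263,225), its cover leaning back to the left. In the top view the cup is at about (243,207), the wings point to (260,188) and (227,226), and the bail bar runs from (170,162) to (160,214). The post tops are at about (270,181) and (258,241). I'll refine these from enlarged crops.

```bash
python3 - <<'E'
import cv2
a=cv2.imread("pics/top0.png")[145:260,150:300]; cv2.imwrite("pics/c1.png",cv2.convertScaleAbs(cv2.resize(a,None,fx=5,fy=5,interpolation=cv2.INTER_CUBIC),alpha=1.6))
E
cat > h.py <<'E'
import cv2,numpy as np
from bench import state,grab_frame
from scipy.spatial.transform import Rotation as Ro
def ray(f,p,z):
    R=cv2.Rodrigues(f["rvec"])[0];c=-R.T@np.ravel(f["tvec"])
    d=R.T@np.linalg.inv(f["mtx"])@np.array([p[0],p[1],1.]);return c+d*(z-c[2])/d[2]
def proj(f,P): return cv2.projectPoints(np.array(P,float).reshape(-1,3),f["rvec"],f["tvec"],f["mtx"],None)[0].reshape(-1,2)
def Rt(s): w,x,y,z=s["tcp_rot"];return Ro.from_quat([x,y,z,w]).as_matrix()
E
```

```text
(no output)
```

View pics/c1.png

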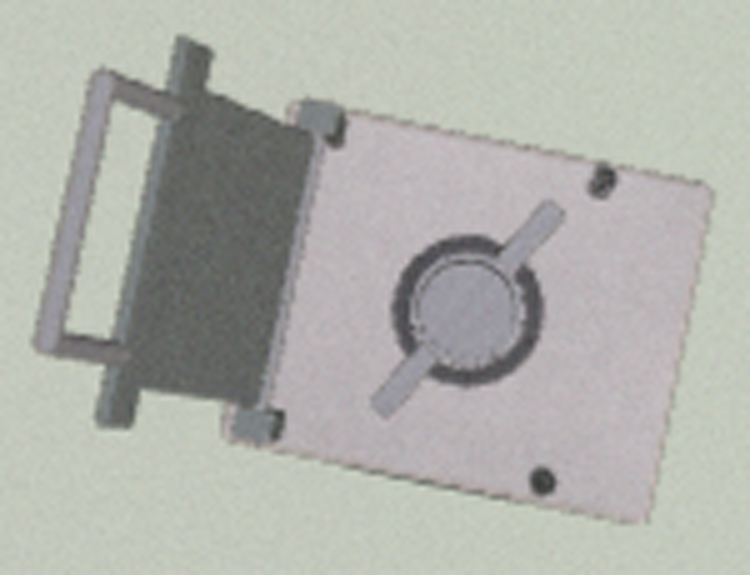

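The crop shows the deck corners at (712,190), (648,522), (225,440) and (290,103), the ring centre at (468,310), the wing tips at (552,212) and (386,408), and the bail bar from (100,78) to (47,345). These are crop pixels at 5x.

Run:
```python
from h import *
f=dict(np.load("top0.npz")); g=dict(np.load("scene0.npz"))
P=lambda p:((p[0]+.5)/5-.5+150,(p[1]+.5)/5-.5+145)
c=[ray(f,P(p),.045) for p in[(712,190),(648,522),(225,440),(290,103)]]
print(np.round(c,4), [np.linalg.norm(c[i]-c[i-1]).round(3) for i in range(4)])
ring=ray(f,P((468,310)),.054);print("ring",ring,"corner mean",np.mean(c,0))
# analyser +y dir: from corners 0->3 and 1->2 ; +x: 1->0, 2->3
ey=(c[3]-c[0]+c[2]-c[1]);yaw=np.arctan2(-ey[0],ey[1]);ex=c[0]-c[1]+c[3]-c[2];print("yaw",yaw,np.arctan2(ex[1],ex[0]))
yaw=(yaw*.6+np.arctan2(ex[1],ex[0])*.4)
o=(ring*2+np.mean(c,0))/3;o[2]=0
A=np.array([[np.cos(yaw),-np.sin(yaw),0],[np.sin(yaw),np.cos(yaw),0],[0,0,1]])
w=[ray(f,P(p),.091) for p in[(552,212),(386,408)]];d=w[0]-w[1]
a=A.T@d;ang=np.arctan2(a[1],a[0]);print("wing span",np.linalg.norm(d),"ang",ang,"togo",ang+np.pi/2,"mid",(w[0]+w[1])/2)
for th in(1.75,1.8,1.85,1.9,1.95):
    b=[o+A@[x,.1-.0-.232*np.cos(th),.105+.232*np.sin(th)] for x in(-.06,.06)]
    q=proj(f,b);print(th,((q-[150,145]+.5)*5-.5).round(0).tolist(),proj(g,b).round(0).tolist())
print("o",o,"yaw",yaw); np.savez("an.npz",o=o,A=A,yaw=yaw)
```

```text
[[ 0.6295 -0.1166  0.045 ]
 [ 0.4413 -0.0744  0.045 ]
 [ 0.4939  0.1646  0.045 ]
 [ 0.6855  0.124   0.045 ]] [np.float64(0.247), np.float64(0.193), np.float64(0.245), np.float64(0.196)]
ring [0.56395403 0.02483392 0.054     ] corner mean [0.56255719 0.02439807 0.045     ]
yaw -0.2225980521299544 -0.2146309193353373
wing span 0.14140762211037766 ang -0.5077388827962779 togo 1.0630574439986187 mid [0.56287566 0.02387447 0.091     ]
1.75 [[125.0, 361.0], [180.0, 98.0]] [[227.0, 172.0], [200.0, 149.0]]
1.8 [[101.0, 356.0], [156.0, 94.0]] [[223.0, 175.0], [196.0, 151.0]]
1.85 [[78.0, 352.0], [132.0, 90.0]] [[219.0, 178.0], [192.0, 154.0]]
1.9 [[55.0, 347.0], [109.0, 86.0]] [[215.0, 182.0], [188.0, 157.0]]
1.95 [[33.0, 342.0], [87.0, 83.0]] [[211.0, 185.0], [184.0, 160.0]]
o [0.56348842 0.02468864 0.        ] yaw -0.21941119901210754
```

```bash
cat >> h.py <<'E'
an=np.load("an.npz");o,A,yaw=an["o"],an["A"],float(an["yaw"])
def togo(P,yy):  # P world TCP goal, yy world heading of tool y
    s=state();R=Rt(s);d=R.T@(np.array(P)-s["eef_pos"])*1000
    cur=np.arctan2(R[1,1],R[0,1]);t=-np.degrees((yy-cur+np.pi)%(2*np.pi)-np.pi)
    print("t",s["time_s"],"pos",s["eef_pos"].round(4),"yaw",cur.round(3),"q7",s["qpos"][6].round(2),"F",s["contact_force"].round(1),"op",round(s["opening"],4),"gf",round(s["grasp_force"],1));print("shift",d.round(1),"twist",t.round(1))
def wing(ang,r=.06,z=.066):  # ang world wing direction
    return [o[0]+r*np.cos(ang),o[1]+r*np.sin(ang),z],ang+np.pi/2
E
python3 -c "
from h import *
p,y=wing(-.727,z=.16);print(p,y);togo(p,y)"
```

```text
[np.float64(0.6083187143819219), np.float64(-0.015189230337713574), 0.16] 0.8437963267948966
t 0.1 pos [ 0.2603 -0.5677  0.2304] yaw -1.141 q7 -0.05 F [-0.1 -0.2  0.5] op 0.0857 gf 0.0
shift [ 546.6 -357.1   71. ] twist -113.7
```

```bash
python3 -m inch '[{"dx":35,"dy":-22,"dz":0,"twist":-7},{"dx":70,"dy":-45,"dz":0,"twist":-14},{"dx":104,"dy":-68,"dz":0,"twist":-21},{"dx":138,"dy":-90,"dz":0,"twist":-28},{"dx":172,"dy":-112,"dz":0,"twist":-35},{"dx":206,"dy":-135,"dz":0,"twist":-42},{"dx":240,"dy":-157,"dz":0,"twist":-49},{"dx":273,"dy":-178,"dz":0,"twist":-56}]'; python3 -c "
from h import *
p,y=wing(-.727,z=.16);togo(p,y)"
```

```text
t 0.1 pos [ 0.2603 -0.5677  0.2304] yaw -1.141 q7 -0.05 F [-0.1 -0.2  0.5] op 0.0857 gf 0.0
shift [ 546.6 -357.1   71. ] twist -113.7schema error: expected keys dx, dy, dz, twist, claw
```

```bash
python3 -m inch '[{"dx":35,"dy":-22,"dz":0,"twist":-7,"claw":1},{"dx":70,"dy":-45,"dz":0,"twist":-14,"claw":1},{"dx":104,"dy":-68,"dz":0,"twist":-21,"claw":1},{"dx":138,"dy":-90,"dz":0,"twist":-28,"claw":1},{"dx":172,"dy":-112,"dz":0,"twist":-35,"claw":1},{"dx":206,"dy":-135,"dz":0,"twist":-42,"claw":1},{"dx":240,"dy":-157,"dz":0,"twist":-49,"claw":1},{"dx":273,"dy":-178,"dz":0,"twist":-56,"claw":1}]'; python3 -c "
from h import *
p,y=wing(-.727,z=.16);togo(p,y)"
```

```text
time_s: 0.77
eef_pos: [0.435, -0.2903, 0.2312]
tcp_rot: [-0.0, 0.76, 0.649, -0.0]
contact_force: [1.1, 0.4, -0.8]
opening: 0.0855
grasp_force: 0.0
t 0.7667 pos [ 0.435  -0.2903  0.2312] yaw -0.157 q7 0.32 F [ 1.1  0.4 -0.8] op 0.0855 gf 0.0
shift [298.9 128.1  71.1] twist -57.4
```

```bash
python3 -m inch '[{"dx":37,"dy":16,"dz":0,"twist":-7,"claw":1},{"dx":74,"dy":32,"dz":0,"twist":-14,"claw":1},{"dx":111,"dy":48,"dz":0,"twist":-21,"claw":1},{"dx":148,"dy":64,"dz":0,"twist":-28,"claw":1},{"dx":185,"dy":80,"dz":10,"twist":-35,"claw":1},{"dx":222,"dy":96,"dz":20,"twist":-42,"claw":1},{"dx":259,"dy":112,"dz":30,"twist":-49,"claw":1},{"dx":296,"dy":127,"dz":40,"twist":-56,"claw":1}]';  python3 -c "
from h import *
p,y=wing(-.727,z=.16);togo(p,y)
f=grab_frame('scene');a=f['color'][140:290,180:340,::-1];cv2.imwrite('pics/s1.png',cv2.convertScaleAbs(cv2.resize(a,None,fx=4,fy=4,interpolation=cv2.INTER_CUBIC),alpha=1.5))"
```

```text
time_s: 1.43
eef_pos: [0.6086, -0.0196, 0.1906]
tcp_rot: [-0.0, 0.367, 0.93, -0.0]
contact_force: [0.6, -0.6, -0.3]
opening: 0.0854
grasp_force: 0.0
t 1.4333 pos [ 0.6086 -0.0196  0.1906] yaw 0.819 q7 0.63 F [ 0.6 -0.6 -0.3] op 0.0854 gf 0.0
shift [ 3.2  3.1 30.6] twist -1.4
```

View pics/s1.png

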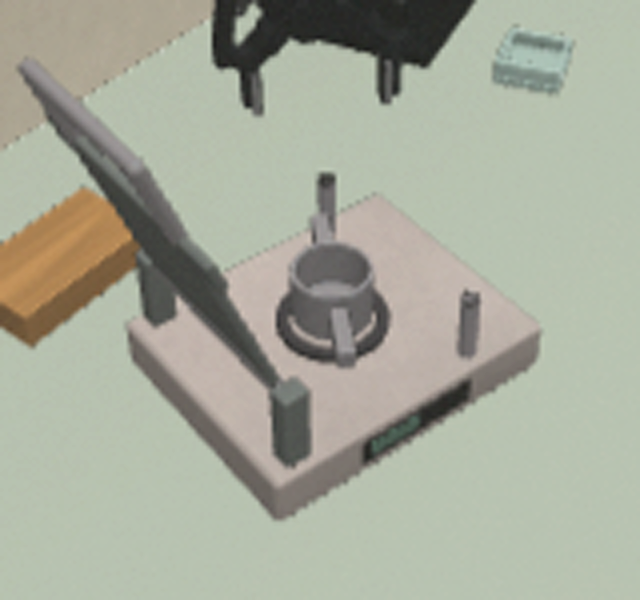

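The gripper hangs over the far wing, with its fingers at crop (255,95) and (388,90) on either side of the wing at (320,225), and the path down is clear. I'll descend.

```bash
python3 -m inch '[{"dx":3,"dy":2,"dz":25,"twist":-1,"claw":1},{"dx":3,"dy":2,"dz":50,"twist":-1,"claw":1},{"dx":3,"dy":2,"dz":75,"twist":-1,"claw":1},{"dx":3,"dy":2,"dz":95,"twist":-1,"claw":1},{"dx":3,"dy":2,"dz":110,"twist":-1,"claw":1},{"dx":3,"dy":2,"dz":120,"twist":-1,"claw":1},{"dx":3,"dy":2,"dz":124,"twist":-1,"claw":1},{"dx":3,"dy":2,"dz":124,"twist":-1,"claw":1}]';  python3 -c "
from h import *
p,y=wing(-.727);togo(p,y)"
```

```text
time_s: 2.15
eef_pos: [0.6066, -0.0177, 0.0665]
tcp_rot: [-0.001, 0.361, 0.932, -0.0]
contact_force: [-0.7, 0.3, 0.2]
opening: 0.0851
grasp_force: 0.0
t 2.15 pos [ 0.6066 -0.0177  0.0665] yaw 0.831 q7 0.59 F [-0.7  0.3  0.2] op 0.0851 gf 0.0
shift [0.4 3.  0.5] twist -0.7
```

```bash
python3 -m inch '[{"dx":0,"dy":0,"dz":0,"twist":0,"claw":0},{"dx":0,"dy":0,"dz":0,"twist":0,"claw":0},{"dx":0,"dy":0,"dz":0,"twist":0,"claw":0},{"dx":0,"dy":0,"dz":0,"twist":0,"claw":0},{"dx":0,"dy":0,"dz":0,"twist":0,"claw":0},{"dx":0,"dy":0,"dz":0,"twist":0,"claw":0}]';  python3 -c "
from h import *
p,y=wing(-.727);togo(p,y)
"
```

```text
time_s: 2.65
eef_pos: [0.6077, -0.0174, 0.0678]
tcp_rot: [0.001, 0.361, 0.932, 0.0]
contact_force: [7.2, 4.6, 1.4]
opening: 0.0128
grasp_force: 59.1
t 2.65 pos [ 0.6077 -0.0174  0.0678] yaw 0.831 q7 0.59 F [7.2 4.6 1.4] op 0.0128 gf 59.1
shift [1.1 2.  1.9] twist -0.7
```

```bash
python3 -m inch '[{"dx":0,"dy":-4,"dz":0.5,"twist":4,"claw":0},{"dx":0.5,"dy":-8.5,"dz":1,"twist":8,"claw":0},{"dx":1.5,"dy":-12.5,"dz":2,"twist":12,"claw":0},{"dx":2.5,"dy":-17,"dz":2.5,"twist":16,"claw":0},{"dx":3.5,"dy":-21,"dz":3,"twist":20,"claw":0},{"dx":5,"dy":-25,"dz":3.5,"twist":24,"claw":0},{"dx":7,"dy":-28.5,"dz":4,"twist":28,"claw":0},{"dx":8,"dy":-30.5,"dz":4.5,"twist":30,"claw":0}]';  python3 -c "
from h import *
p,y=wing(-1.79,z=.057);togo(p,y);s=state();print(Rt(s).T@(o-s['eef_pos']), Rt(s).T@s['contact_force'],s['torque'])"
```

```text
time_s: 3.32
eef_pos: [0.5814, -0.0336, 0.0634]
tcp_rot: [0.001, 0.592, 0.806, 0.001]
contact_force: [2.9, 4.5, 0.3]
opening: 0.0129
grasp_force: 59.3
t 3.3167 pos [ 0.5814 -0.0336  0.0634] yaw 0.305 q7 0.13 F [2.9 4.5 0.3] op 0.0129 gf 59.3
shift [  9.1 -29.7   6.3] twist 30.0
[0.06099187 0.00019999 0.06345938] [ 3.41063529  4.09504797 -0.25519255] [ 0.68591014 -0.66894381 -0.02364086]
```

```bash
python3 -m inch '[{"dx":0,"dy":-4,"dz":0.5,"twist":4,"claw":0},{"dx":0.5,"dy":-8.5,"dz":1,"twist":8,"claw":0},{"dx":1.5,"dy":-12.5,"dz":2,"twist":12,"claw":0},{"dx":2.5,"dy":-17,"dz":2.5,"twist":16,"claw":0},{"dx":3.5,"dy":-21,"dz":3,"twist":20,"claw":0},{"dx":5,"dy":-25,"dz":3.5,"twist":24,"claw":0},{"dx":7,"dy":-28.5,"dz":4,"twist":28,"claw":0},{"dx":8,"dy":-30.5,"dz":4.5,"twist":30,"claw":0}]';  python3 -c "
from h import *
p,y=wing(-1.79,z=.057);togo(p,y);s=state();print(Rt(s).T@(o-s['eef_pos']), Rt(s).T@s['contact_force'],s['torque'])"
```

```text
time_s: 3.98
eef_pos: [0.55, -0.0348, 0.0589]
tcp_rot: [0.0, 0.78, 0.626, 0.001]
contact_force: [3.5, 4.2, -0.8]
opening: 0.0127
grasp_force: 59.2
t 3.9833 pos [ 0.55   -0.0348  0.0589] yaw -0.218 q7 -0.34 F [ 3.5  4.2 -0.8] op 0.0127 gf 59.2
shift [1.  0.2 1.9] twist 0.1
[0.06087207 0.00014237 0.05900248] [4.83172879 2.53013783 0.79585007] [ 0.80421115 -0.74147872  0.10783167]
```

```bash
python3 -m inch '[{"dx":0,"dy":-1,"dz":0,"twist":1,"claw":0},{"dx":0,"dy":-2,"dz":0,"twist":2,"claw":0},{"dx":0,"dy":-2,"dz":0,"twist":2,"claw":0}]';  python3 -c "
from h import *
p,y=wing(-1.79,z=.057);togo(p,y);s=state();print(Rt(s).T@(o-s['eef_pos']), Rt(s).T@s['contact_force'],s['torque'])"
```

```text
time_s: 4.23
eef_pos: [0.5485, -0.0344, 0.0589]
tcp_rot: [0.0, 0.79, 0.614, 0.002]
contact_force: [5.1, 3.6, -3.3]
opening: 0.013
grasp_force: 58.9
t 4.2333 pos [ 0.5485 -0.0344  0.0589] yaw -0.249 q7 -0.37 F [ 5.1  3.6 -3.3] op 0.013 gf 58.9
shift [0.9 1.7 1.9] twist -1.7
[ 0.06079223 -0.0002141   0.05899656] [4.77948222 4.04853511 3.28919619] [ 0.78991616 -1.00808143  0.39958338]
```

```bash
python3 -m inch '[{"dx":0,"dy":-1,"dz":0,"twist":1,"claw":0},{"dx":0,"dy":-2,"dz":0,"twist":2,"claw":0},{"dx":0,"dy":-3,"dz":0,"twist":3,"claw":0},{"dx":0,"dy":-3,"dz":0,"twist":3,"claw":0}]';  python3 -c "
from h import *
p,y=wing(-1.79,z=.057);togo(p,y);s=state();print(Rt(s).T@(o-s['eef_pos']), Rt(s).T@s['contact_force'],s['torque'])"
```

```text
time_s: 4.57
eef_pos: [0.5464, -0.0337, 0.059]
tcp_rot: [0.001, 0.805, 0.593, 0.002]
contact_force: [8.5, 3.7, -5.0]
opening: 0.0126
grasp_force: 59.5
t 4.5667 pos [ 0.5464 -0.0337  0.059 ] yaw -0.3 q7 -0.42 F [ 8.5  3.7 -5. ] op 0.0126 gf 59.5
shift [1.  3.9 2. ] twist -4.6
[ 0.06066607 -0.00118942  0.05912581] [6.00931477 7.03650621 5.05704641] [ 0.51267084 -1.75685774  1.05814608]
```

```bash
python3 -m inch '[{"dx":0,"dy":-1.5,"dz":0,"twist":0,"claw":0},{"dx":0,"dy":-3,"dz":0,"twist":0,"claw":0},{"dx":0,"dy":-3,"dz":0,"twist":0,"claw":0}]';  python3 -c "
from h import *
p,y=wing(-1.79,z=.057);togo(p,y);s=state();print(Rt(s).T@(o-s['eef_pos']), Rt(s).T@s['contact_force'],s['torque'])
f=grab_frame('scene');a=f['color'][140:290,180:340,::-1];cv2.imwrite('pics/s2.png',cv2.convertScaleAbs(cv2.resize(a,None,fx=4,fy=4,interpolation=cv2.INTER_CUBIC),alpha=1.5))"
```

```text
time_s: 4.82
eef_pos: [0.546, -0.0332, 0.0595]
tcp_rot: [0.002, 0.805, 0.593, 0.004]
contact_force: [18.8, 2.3, -12.6]
opening: 0.0127
grasp_force: 58.8
t 4.8167 pos [ 0.546  -0.0332  0.0595] yaw -0.301 q7 -0.42 F [ 18.8   2.3 -12.6] op 0.0127 gf 58.8
shift [0.7 4.4 2.6] twist -4.7
[ 0.06026882 -0.00101026  0.05974922] [ 7.69716495 17.11559191 12.80893619] [ 0.17038111 -3.79044326  0.55701313]
```

View pics/s2.png

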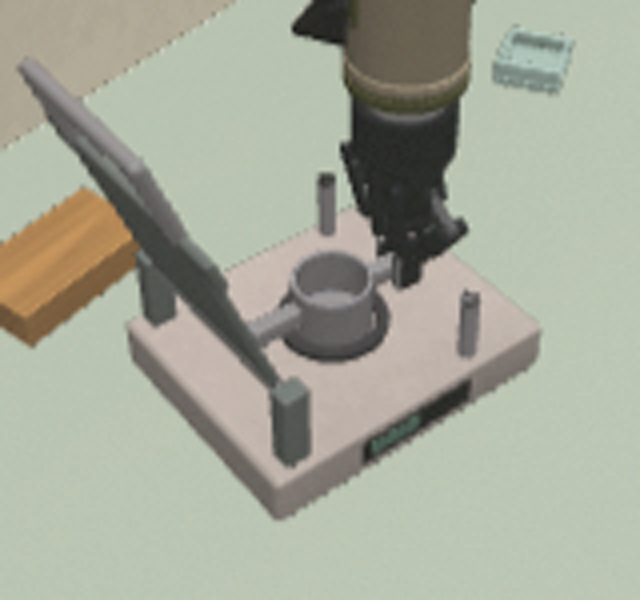

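The cup is seated: its wings lie along the analyser's y at crop (275,325) and (380,270), and the tangential force rose to 17 N with almost no motion. I'll relax, release and lift.

```bash
python3 -m inch '[{"dx":0,"dy":3,"dz":0,"twist":0,"claw":0},{"dx":0,"dy":3,"dz":0,"twist":0,"claw":0.8},{"dx":0,"dy":3,"dz":0,"twist":0,"claw":0.8},{"dx":0,"dy":3,"dz":0,"twist":0,"claw":0.8},{"dx":0,"dy":3,"dz":0,"twist":0,"claw":0.8},{"dx":0,"dy":3,"dz":-20,"twist":0,"claw":0.8},{"dx":0,"dy":3,"dz":-50,"twist":0,"claw":0.8},{"dx":0,"dy":3,"dz":-90,"twist":0,"claw":0.8}]';  python3 -c "
from h import *
th=1.915;b=o+A@[0,.1-.232*np.cos(th),.105+.232*np.sin(th)];print('bail',b)
togo(b+[0,0,.09],yaw+np.pi/2);togo(b+[0,0,.09],yaw-np.pi/2)"
```

```text
time_s: 5.53
eef_pos: [0.5419, -0.0354, 0.1466]
tcp_rot: [-0.002, 0.806, 0.592, -0.002]
contact_force: [-0.2, 0.4, -0.2]
opening: 0.0683
grasp_force: 0.0
bail [0.60229363 0.19870207 0.32339192]
t 5.5333 pos [ 0.5419 -0.0354  0.1466] yaw -0.303 q7 -0.38 F [-0.2  0.4 -0.2] op 0.0683 gf 0.0
shift [ 241.1  -13.9 -267. ] twist -94.8
t 5.5333 pos [ 0.5419 -0.0354  0.1466] yaw -0.303 q7 -0.38 F [-0.2  0.4 -0.2] op 0.0683 gf 0.0
shift [ 241.1  -13.9 -267. ] twist 85.2
```

```bash
python3 -m inch '[{"dx":0,"dy":0,"dz":-35,"twist":-7,"claw":0.8},{"dx":0,"dy":0,"dz":-75,"twist":-14,"claw":0.8},{"dx":0,"dy":0,"dz":-115,"twist":-21,"claw":0.8},{"dx":0,"dy":0,"dz":-155,"twist":-28,"claw":0.8},{"dx":0,"dy":0,"dz":-195,"twist":-35,"claw":0.8},{"dx":0,"dy":0,"dz":-235,"twist":-42,"claw":0.8},{"dx":0,"dy":0,"dz":-267,"twist":-49,"claw":0.8},{"dx":0,"dy":0,"dz":-267,"twist":-56,"claw":0.8}]';  python3 -c "
from h import *
th=1.915;b=o+A@[0,.1-.232*np.cos(th),.105+.232*np.sin(th)]
togo(b+[0,0,.09],yaw+np.pi/2)"
```

```text
time_s: 6.2
eef_pos: [0.5452, -0.0351, 0.4228]
tcp_rot: [0.005, 0.431, 0.902, 0.002]
contact_force: [0.9, -0.5, 1.3]
opening: 0.0687
grasp_force: 0.0
t 6.2 pos [ 0.5452 -0.0351  0.4228] yaw 0.68 q7 0.61 F [ 0.9 -0.5  1.3] op 0.0687 gf 0.0
shift [146.  191.3   9.8] twist -38.5
```

```bash
python3 -m inch '[{"dx":20,"dy":27,"dz":0,"twist":-6,"claw":0.8},{"dx":42,"dy":55,"dz":0,"twist":-12,"claw":0.8},{"dx":63,"dy":82,"dz":0,"twist":-18,"claw":0.8},{"dx":84,"dy":110,"dz":0,"twist":-24,"claw":0.8},{"dx":105,"dy":137,"dz":0,"twist":-30,"claw":0.8},{"dx":126,"dy":165,"dz":0,"twist":-36,"claw":0.8},{"dx":146,"dy":191,"dz":5,"twist":-38.5,"claw":0.8},{"dx":146,"dy":191,"dz":10,"twist":-38.5,"claw":0.8}]';  python3 -c "
from h import *
th=1.915;b=o+A@[0,.1-.232*np.cos(th),.105+.232*np.sin(th)]
togo(b+[0,0,.09],yaw+np.pi/2)
f=grab_frame('scene');np.savez('s3.npz',**f);a=f['color'][90:240,150:310,::-1];cv2.imwrite('pics/s3.png',cv2.convertScaleAbs(cv2.resize(a,None,fx=4,fy=4,interpolation=cv2.INTER_CUBIC),alpha=1.5))"
```

```text
time_s: 6.87
eef_pos: [0.6009, 0.2055, 0.4031]
tcp_rot: [-0.002, 0.106, 0.994, 0.001]
contact_force: [0.3, 0.8, -0.4]
opening: 0.0684
grasp_force: 0.0
t 6.8667 pos [0.6009 0.2055 0.4031] yaw 1.359 q7 0.82 F [ 0.3  0.8 -0.4] op 0.0684 gf 0.0
shift [ -2.7  -6.4 -10.3] twist 0.4
```

View pics/s3.png

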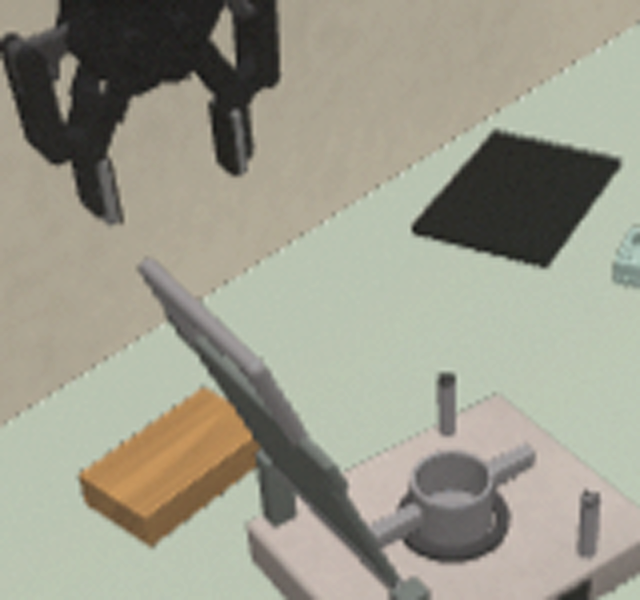

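The bail bar, crop (147,262) to (262,365), lies below and between the open fingers, and matches an angle of 1.9. The cup's wings at (415,515) and (520,455) lie along the analyser's y. I'll descend onto the bar and check the wing angle by ray.

```bash
python3 -m inch '[{"dx":-3,"dy":-6,"dz":20,"twist":0,"claw":0.8},{"dx":-3,"dy":-6,"dz":45,"twist":0,"claw":0.8},{"dx":-3,"dy":-6,"dz":70,"twist":0,"claw":0.8},{"dx":-3,"dy":-6,"dz":90,"twist":0,"claw":0.8},{"dx":-3,"dy":-6,"dz":98,"twist":0,"claw":0.8},{"dx":-3,"dy":-6,"dz":98,"twist":0,"claw":0.8}]';  python3 -c "
from h import *
th=1.91;b=o+A@[0,.1-.232*np.cos(th),.105+.232*np.sin(th)]
togo(b+[0,0,-.0187],yaw+np.pi/2)
f=dict(np.load('s3.npz'))
print(A.T@(ray(f,(282.4,203.6),.082)-o),proj(f,[o+A@[0,-.075,.082]]))"
```

```text
time_s: 7.42
eef_pos: [0.6034, 0.1896, 0.3055]
tcp_rot: [-0.001, 0.113, 0.994, -0.001]
contact_force: [-0.3, 0.2, 0.7]
opening: 0.0685
grasp_force: 0.0
t 7.4167 pos [0.6034 0.1896 0.3055] yaw 1.344 q7 0.81 F [-0.3  0.2  0.7] op 0.0685 gf 0.0
shift [3.2 7.5 0.4] twist -0.4
[-0.01003603 -0.06969705  0.082     ] [[281.59505306 201.11906812]]
```

```bash
python3 -m inch '[{"dx":0,"dy":0,"dz":0,"twist":0,"claw":0},{"dx":0,"dy":0,"dz":0,"twist":0,"claw":0},{"dx":0,"dy":0,"dz":0,"twist":0,"claw":0},{"dx":0,"dy":0,"dz":0,"twist":0,"claw":0},{"dx":0,"dy":0,"dz":0,"twist":0,"claw":0},{"dx":0,"dy":0,"dz":0,"twist":0,"claw":0}]';  python3 -c "
from h import *
togo([0,0,0],yaw+np.pi/2);s=state();g=s['eef_pos']+Rt(s)[:,2]*-.0187;q=A.T@(g-o);v=q-[0,.1,.105];print(v,np.hypot(v[1],v[2]),np.arctan2(v[2],-v[1]))"
```

```text
time_s: 7.92
eef_pos: [0.6043, 0.1923, 0.3086]
tcp_rot: [0.001, 0.112, 0.994, 0.001]
contact_force: [0.1, 2.3, 5.5]
opening: 0.0098
grasp_force: 58.5
t 7.9167 pos [0.6043 0.1923 0.3086] yaw 1.347 q7 0.81 F [0.1 2.3 5.5] op 0.0098 gf 58.5
shift [ 547.  -322.4  307.1] twist -0.3
[0.00334635 0.07242302 0.22232682] 0.23382537919766858 1.8857066458207654
```

```bash
cat > arc.py <<'E'
from h import *
import sys
s=state();R=Rt(s);g=s['eef_pos']-R[:,2]*.0187;v=A.T@(g-o)-[0,.1,.105];th=np.arctan2(v[2],-v[1])
print("t",s["time_s"],"th",th.round(3),"r",np.hypot(v[1],v[2]).round(4),"x",v[0].round(4),"F",(A.T@s['contact_force']).round(1),"op",round(s['opening'],4),"gf",round(s['grasp_force'],1))
for a in eval(sys.argv[1]):
    t=max(th-a,0);d=R.T@A@(np.array([v[0],-.232*np.cos(t),.232*np.sin(t)])-v)*1000;print(round(t,3),d.round(1))
E
python3 arc.py 'np.arange(1,9)*.06'
```

```text
t 7.9167 th 1.886 r 0.2338 x 0.0033 F [-0.4  2.3  5.5] op 0.0098 gf 58.5
1.826 [ -0.1 -13.9  -2.2]
1.766 [ -0.1 -27.5  -5.3]
1.706 [ -0.2 -41.2  -7.6]
1.646 [ -0.3 -55.   -9.1]
1.586 [ -0.3 -68.9  -9.8]
1.526 [ -0.4 -82.9  -9.6]
1.466 [ -0.5 -96.7  -8.6]
1.406 [  -0.5 -110.5   -6.7]
```

```bash
python3 -m inch '[{"dx":0,"dy":-8,"dz":-1.5,"twist":0,"claw":0},{"dx":0,"dy":-20,"dz":-4,"twist":0,"claw":0},{"dx":0,"dy":-34,"dz":-6.5,"twist":0,"claw":0},{"dx":0,"dy":-48,"dz":-8.5,"twist":0,"claw":0},{"dx":0,"dy":-62,"dz":-9.5,"twist":0,"claw":0},{"dx":0,"dy":-76,"dz":-10,"twist":0,"claw":0},{"dx":0,"dy":-90,"dz":-9,"twist":0,"claw":0},{"dx":0,"dy":-100,"dz":-8,"twist":0,"claw":0}]'; python3 arc.py 'np.arange(1,9)*.05'
```

```text
time_s: 8.58
eef_pos: [0.5815, 0.0935, 0.3162]
tcp_rot: [0.0, 0.112, 0.994, 0.0]
contact_force: [-0.6, 2.3, 3.6]
opening: 0.0098
grasp_force: 63.6
t 8.5833 th 1.446 r 0.2318 x 0.0026 F [-1.1  2.1  3.6] op 0.0098 gf 63.6
1.396 [ -0.1 -11.5   1.5]
1.346 [ -0.1 -22.9   3.8]
1.296 [ -0.2 -34.1   6.7]
1.246 [ -0.2 -45.2  10.1]
1.196 [ -0.3 -56.1  14. ]
1.146 [ -0.4 -66.8  18.6]
1.096 [ -0.4 -77.2  23.6]
1.046 [ -0.5 -87.4  29.1]
```

```bash
python3 -m inch '[{"dx":0,"dy":-11.5,"dz":1.5,"twist":0,"claw":0},{"dx":0,"dy":-23,"dz":4,"twist":0,"claw":0},{"dx":0,"dy":-34,"dz":6.5,"twist":0,"claw":0},{"dx":0,"dy":-45,"dz":10,"twist":0,"claw":0},{"dx":0,"dy":-56,"dz":14,"twist":0,"claw":0},{"dx":0,"dy":-67,"dz":18.5,"twist":0,"claw":0},{"dx":0,"dy":-77,"dz":23.5,"twist":0,"claw":0},{"dx":0,"dy":-87.5,"dz":29,"twist":0,"claw":0}]'; python3 arc.py 'np.arange(1,9)*.05'
```

```text
time_s: 9.25
eef_pos: [0.5617, 0.008, 0.2854]
tcp_rot: [-0.0, 0.112, 0.994, 0.0]
contact_force: [-1.3, 2.9, 0.3]
opening: 0.01
grasp_force: 64.8
t 9.25 th 1.041 r 0.2308 x 0.0019 F [-1.9  2.6  0.3] op 0.01 gf 64.8
0.991 [ -0.1 -10.5   5. ]
0.941 [ -0.1 -20.   11.6]
0.891 [ -0.2 -29.2  18.7]
0.841 [ -0.2 -38.1  26.2]
0.791 [ -0.3 -46.5  34.2]
0.741 [ -0.3 -54.6  42.5]
0.691 [ -0.4 -62.2  51.3]
0.641 [ -0.4 -69.3  60.4]
```

```bash
python3 -m inch '[{"dx":0,"dy":-10,"dz":5.5,"twist":0,"claw":0},{"dx":0,"dy":-19.5,"dz":12,"twist":0,"claw":0},{"dx":0,"dy":-28.5,"dz":19,"twist":0,"claw":0},{"dx":0,"dy":-37.5,"dz":26.5,"twist":0,"claw":0},{"dx":0,"dy":-46,"dz":34.5,"twist":0,"claw":0},{"dx":0,"dy":-54,"dz":43,"twist":0,"claw":0},{"dx":0,"dy":-61.5,"dz":51.5,"twist":0,"claw":0},{"dx":0,"dy":-69,"dz":60.5,"twist":0,"claw":0}]'; python3 arc.py 'np.arange(1,9)*.045'
```

```text
time_s: 9.92
eef_pos: [0.5465, -0.0597, 0.2249]
tcp_rot: [-0.0, 0.112, 0.994, -0.0]
contact_force: [-2.2, 1.3, -0.5]
opening: 0.0099
grasp_force: 62.1
t 9.9167 th 0.64 r 0.232 x 0.0017 F [-2.4  0.7 -0.5] op 0.0099 gf 62.1
0.595 [-0.  -6.   8.5]
0.55 [ -0.1 -11.7  17.3]
0.505 [ -0.1 -16.9  26.3]
0.46 [ -0.1 -21.8  35.6]
0.415 [ -0.2 -26.2  45. ]
0.37 [ -0.2 -30.2  54.7]
0.325 [ -0.2 -33.8  64.5]
0.28 [ -0.2 -36.9  74.4]
```

```bash
python3 -m inch '[{"dx":0,"dy":-6,"dz":8.5,"twist":0,"claw":0},{"dx":0,"dy":-11.5,"dz":17,"twist":0,"claw":0},{"dx":0,"dy":-17,"dz":26,"twist":0,"claw":0},{"dx":0,"dy":-22,"dz":35.5,"twist":0,"claw":0},{"dx":0,"dy":-26,"dz":45,"twist":0,"claw":0},{"dx":0,"dy":-30,"dz":54.5,"twist":0,"claw":0},{"dx":0,"dy":-34,"dz":64.5,"twist":0,"claw":0},{"dx":0,"dy":-37,"dz":74,"twist":0,"claw":0}]'; python3 arc.py 'np.arange(1,9)*.03'
```

```text
time_s: 10.58
eef_pos: [0.5385, -0.0951, 0.1507]
tcp_rot: [-0.0, 0.112, 0.994, 0.0]
contact_force: [-2.8, -0.9, 2.0]
opening: 0.0097
grasp_force: 65.2
t 10.5833 th 0.282 r 0.2315 x 0.0017 F [-2.6 -1.5  2. ] op 0.0097 gf 65.2
0.252 [-0.  -2.3  6.6]
0.222 [-0.  -4.  13.3]
0.192 [-0.  -5.4 20.1]
0.162 [-0.  -6.6 27. ]
0.132 [-0.  -7.7 33.9]
0.102 [-0.  -8.5 40.8]
0.072 [-0.1 -9.1 47.7]
0.042 [-0.1 -9.5 54.7]
```

```bash
python3 -m inch '[{"dx":0,"dy":-2,"dz":7,"twist":0,"claw":0},{"dx":0,"dy":-3.5,"dz":14,"twist":0,"claw":0},{"dx":0,"dy":-5,"dz":21,"twist":0,"claw":0},{"dx":0,"dy":-6.5,"dz":28,"twist":0,"claw":0},{"dx":0,"dy":-7.5,"dz":35,"twist":0,"claw":0},{"dx":0,"dy":-8,"dz":42,"twist":0,"claw":0},{"dx":0,"dy":-9,"dz":48,"twist":0,"claw":0},{"dx":0,"dy":-9.5,"dz":54,"twist":0,"claw":0}]'; python3 arc.py '[.01,.02,.03,.04,.05]'
```

```text
time_s: 11.25
eef_pos: [0.5364, -0.1039, 0.0972]
tcp_rot: [-0.0, 0.112, 0.994, 0.0]
contact_force: [-4.2, -2.1, 1.8]
opening: 0.0096
grasp_force: 67.0
t 11.25 th 0.047 r 0.2317 x 0.0016 F [-3.6 -2.9  1.8] op 0.0096 gf 67.0
0.037 [-0.  -0.4  2.3]
0.027 [-0.  -0.5  4.6]
0.017 [-0.  -0.5  6.9]
0.007 [-0.  -0.6  9.3]
0 [-0.  -0.6 10.9]
```

```bash
python3 -m inch '[{"dx":0,"dy":0,"dz":1.5,"twist":0,"claw":0},{"dx":0,"dy":0,"dz":3,"twist":0,"claw":0},{"dx":0,"dy":-0.5,"dz":4.5,"twist":0,"claw":0},{"dx":0,"dy":-0.5,"dz":6,"twist":0,"claw":0},{"dx":0,"dy":-0.5,"dz":7.5,"twist":0,"claw":0},{"dx":0,"dy":-0.5,"dz":9,"twist":0,"claw":0},{"dx":0,"dy":-0.5,"dz":9,"twist":0,"claw":0}]'; python3 arc.py '[.01,.02]'
```

```text
time_s: 11.83
eef_pos: [0.5363, -0.1043, 0.0884]
tcp_rot: [-0.0, 0.112, 0.994, 0.0]
contact_force: [-3.6, -2.8, -1.7]
opening: 0.0097
grasp_force: 67.6
t 11.8333 th 0.009 r 0.2318 x 0.0015 F [-2.9 -3.5 -1.7] op 0.0097 gf 67.6
0 [-0.  -0.2  2.1]
0 [-0.  -0.2  2.1]
```

```bash
python3 -m inch '[{"dx":0,"dy":0,"dz":1,"twist":0,"claw":0},{"dx":0,"dy":0,"dz":2,"twist":0,"claw":0},{"dx":0,"dy":0,"dz":3,"twist":0,"claw":0},{"dx":0,"dy":0,"dz":4,"twist":0,"claw":0},{"dx":0,"dy":0,"dz":4,"twist":0,"claw":0}]'; python3 arc.py '[.01]'
```

```text
time_s: 12.25
eef_pos: [0.5363, -0.1044, 0.0846]
tcp_rot: [-0.0, 0.112, 0.994, 0.0]
contact_force: [-4.1, -2.4, -1.3]
opening: 0.0098
grasp_force: 67.8
t 12.25 th -0.007 r 0.2319 x 0.0015 F [-3.4 -3.2 -1.3] op 0.0098 gf 67.8
0 [-0.  -0.1 -1.7]
```

```bash
python3 -m inch '[{"dx":0,"dy":0,"dz":1,"twist":0,"claw":0},{"dx":0,"dy":0,"dz":2,"twist":0,"claw":0},{"dx":0,"dy":0,"dz":3,"twist":0,"claw":0},{"dx":0,"dy":0,"dz":3,"twist":0,"claw":0}]'; python3 arc.py '[.01]'
```

```text
time_s: 12.58
eef_pos: [0.5364, -0.1044, 0.0829]
tcp_rot: [0.0, 0.112, 0.994, -0.0]
contact_force: [-9.8, -1.4, 11.3]
opening: 0.0098
grasp_force: 69.2
t 12.5833 th -0.015 r 0.2319 x 0.0016 F [-9.2 -3.5 11.3] op 0.0098 gf 69.2
0 [-0.  -0.1 -3.4]
```

```bash
python3 -m inch '[{"dx":0,"dy":0,"dz":-1,"twist":0,"claw":0},{"dx":0,"dy":0,"dz":-1,"twist":0,"claw":0.4},{"dx":0,"dy":0,"dz":-1,"twist":0,"claw":0.4},{"dx":0,"dy":0,"dz":-1,"twist":0,"claw":0.4},{"dx":0,"dy":0,"dz":-1,"twist":0,"claw":0.4}]'; python3 arc.py '[.01]'; python3 -c "
from h import *
f=grab_frame('scene');a=f['color'][140:290,180:340,::-1];cv2.imwrite('pics/s4.png',cv2.convertScaleAbs(cv2.resize(a,None,fx=4,fy=4,interpolation=cv2.INTER_CUBIC),alpha=1.5))"
```

```text
time_s: 13.0
eef_pos: [0.5371, -0.1039, 0.0831]
tcp_rot: [0.001, 0.112, 0.994, 0.0]
contact_force: [0.2, 0.2, -0.1]
opening: 0.0341
grasp_force: 0.0
t 13.0 th -0.014 r 0.2312 x 0.0022 F [ 0.1  0.3 -0.1] op 0.0341 gf 0.0
0 [-0.  -0.8 -3.2]
```

View pics/s4.png

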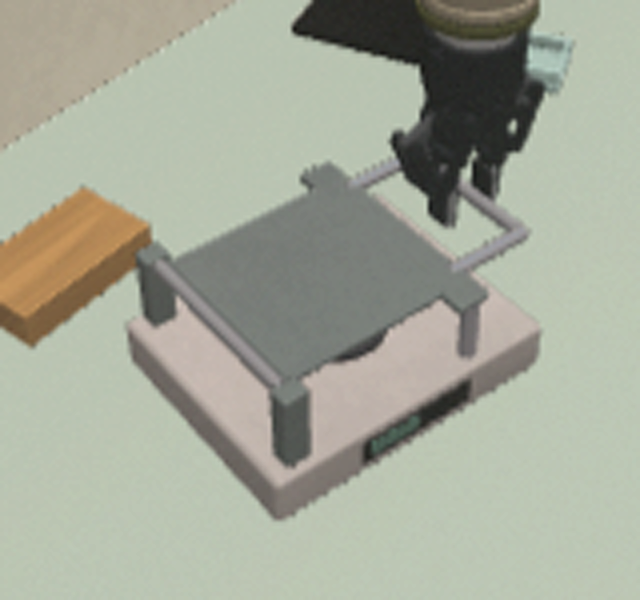

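The cover lies level on its posts, with tabs at crop (325,180) and (465,290), and the fingers are open around the bar. I'll lift straight up.

```bash
python3 -m inch '[{"dx":0,"dy":0,"dz":-10,"twist":0,"claw":0.4},{"dx":0,"dy":0,"dz":-25,"twist":0,"claw":0.4},{"dx":0,"dy":0,"dz":-50,"twist":0,"claw":0.4},{"dx":0,"dy":0,"dz":-85,"twist":0,"claw":0.4},{"dx":0,"dy":0,"dz":-120,"twist":0,"claw":0.4},{"dx":0,"dy":0,"dz":-150,"twist":0,"claw":0.4},{"dx":0,"dy":0,"dz":-150,"twist":0,"claw":0.4},{"dx":0,"dy":0,"dz":-150,"twist":0,"claw":0.4}]'; python3 -c "
from h import *
f=grab_frame('scene');a=f['color'][100:290,140:400,::-1];cv2.imwrite('pics/s5.png',cv2.convertScaleAbs(cv2.resize(a,None,fx=3,fy=3,interpolation=cv2.INTER_CUBIC),alpha=1.5))"
```

```text
time_s: 13.72
eef_pos: [0.5377, -0.1042, 0.2357]
tcp_rot: [0.003, 0.112, 0.994, -0.0]
contact_force: [-0.0, -0.2, -1.1]
opening: 0.0343
grasp_force: 0.0
```

View pics/s5.png

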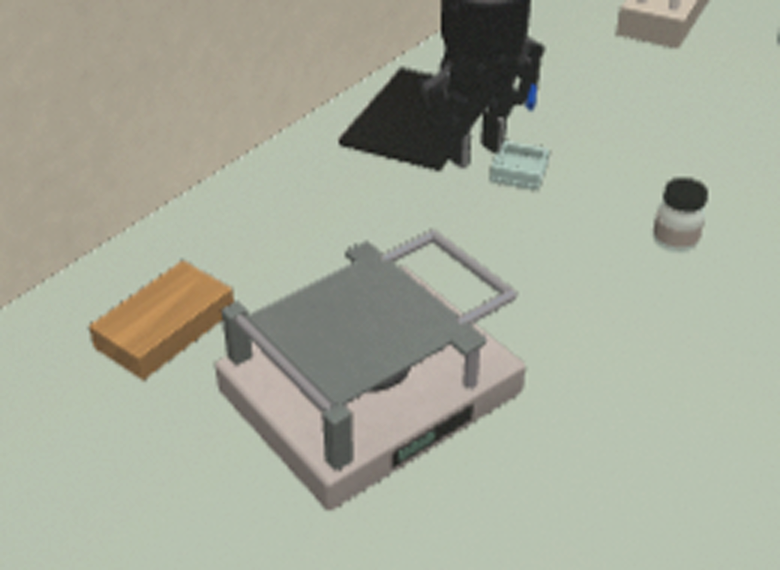

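The cover is shut on its posts, with the bail at crop (475,262). The gripper is clear, and the box, jar and right-hand dish have not moved.

```bash
python3 -c "
from bench import job
print(job.hand_in())"
```

```text
the job is handed in; nothing more can be done
None
```

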